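# Fit the last leg of a drying shelf at its length mark and cam-lock it

### The arm

A 6-joint arm with a two-finger parallel gripper is mounted at the origin on a cart in front of the work surface, level with it; the furniture and walls round the work are solid. World frame = base frame: x ahead of the robot, y to its left, z up, the work surface at z = 0. Lengths are in m, angles in degrees, forces in N, time in s.
With the tool pointing down it reaches from about 0.375 to 0.9 m from the base axis. Payload 3.1 kg.
Tool frame: the origin (TCP) lies on the centre line of the jaws, within the pads' length; the fingertips stand 14 mm ahead of it and the grasp point (between the pads) lies 5 mm behind it (finger_overhang is the distance from the TCP to the fingertips, in m); z points along the fingers, y is the line along which they close (so a half turn about z gives the same grasp; the last joint's range is limited). The gripper opens to 87 mm and grips with 3 to 60 N. Pads are 19 mm wide; open, the fingers measure 117 mm over their backs; the gripper's body (75 mm by 190 mm) begins 51 mm behind the grasp point.
Start: joints at [-55.033, 30.224, 82.088, -0, 67.689, -10.227], TCP at [0.443, -0.44, 0.237] pointing down, gripper open.
Joint ranges: [-176.69, 176.69], [-43.24, 126.21], [12.49, 139.97], [-82, 262], [0, 151.66], [-163.58, 163.58]. Speed limits (degrees/s): [159.86, 159.86, 180, 180, 180, 180].

### API

Orientations are given as a 3x3 rotation matrix whose columns are the frame's x, y, z axes.
In Python, from workcell import observe, get_image, camera_info, sign_off, boxes_of, finger_overhang gives the robot as it stands. The module is installed in compiled form; this text tells all that it offers.
- The arm moves only by the shell command python3 -m jog 'ROWS' [FORCE]. ROWS is text: rows parted by semicolons, each of 7 numbers parted by spaces: the opening, from 0 (shut) to 1 (fully open), then the shift along the tool's x, y, z in cm, then the turn, a rotation vector about the tool's x, y, z in rad. A call has 1 to 10 rows; each row is the pose to reach, as a shift and turn from the pose commanded when the call began, along the tool's axes at that moment; what a row does not reach only later rows make up. A row lasts 1/12 s, in which the tool goes at most 41.7 mm and 7.16 degrees, less where a joint would pass 70% of its speed; a pose out of reach is approached as far as the arm can. A call with a gripper value outside its range is refused whole. The fingers move at their own pace and stop on an object; FORCE is the grip in N (left out, the last holds). Time passes only in rows, so rows that repeat a pose let the fingers close. It gives the time, the measured TCP pose, the force, the opening and the grip force at its end, in the units of the state.
- observe(): the state, without advancing time (a new reading comes with each control period).
- get_image(name): name is "scene" or "top"; returns (picture, depth): 400x640x3 uint8, blue, green, red; 400x640 float32, m along the optical axis (not along the pixel's ray), 0 where there is no reading.
- camera_info(name): a dict with "intrinsics" (3x3 intrinsics, pixels), "dist" ([k1, k2, p1, p2, k3] as OpenCV has them; the pictures are not rectified), "rvec" (rotation vector, rad) and "tvec" (3), from world to camera coordinates, as OpenCV has them. Camera axes: x right, y down, z forward; pixel columns grow to the right and rows downward; lengths in m; the calibration is good to about 2 mm. A picture is of the moment at which its call begins. camera_info takes no time and is no camera call.
- sign_off(): hands the job in; it is judged then, once.
Trained networks look in the newest picture that a camera, given by its name, has taken for a name from the list of things; names that differ only in an ending like _2 or _b are one class to them, and where a whole thing is asked for, a point or a joint stands for the part that bears it (a point fixed in the world has none). Each returns a list of dicts, best first, with "score" (0 to 1); they miss things now and then, are a little off and sometimes report something else, mostly with a low value. They report only what shows in the picture. A call takes as long as a camera call. They do not tell look-alikes from the thing itself.
- boxes_of(camera, name): "pixel" ([column, row] in pixels, amid what is visible of it).
The state is a dict: "t": time; "joint_positions": joint angles; "qvel": joint speeds; "effort": joint torques, N m; "tcp_pos": TCP position; "tcp_rot": TCP orientation; "force": force on the tool from outside, world axes, zero at the start; "ft_torque": the same for the moment, N m; "finger_gap": finger opening in m; "gripper_force": force on a finger pad.
Only numpy, scipy, OpenCV 4.12 (cv2) and the standard library are available. Lean on these libraries where they do the work, as an engineer would, in place of code of your own. Each camera call takes 0.05 s, during which the arm holds its last target. There are 200 camera calls.

### The job

The small slatted drying shelf lies upside down on the worktop and its fourth leg stands loose beside it: pick up the leg near its rubber-capped top, put its plain end down through the cam ring of the empty leg clamp and lower it until the dark ring mark on the leg is level with the top of the cam ring. Hold the leg there, and without letting it drop into the clamp turn the hand about the leg so that a finger swings the ring's upright wing fully shut against its stop. Finish still gripping the leg, mark level and lever shut, and leave the dropper bottle, dosing cup and tape roll where they are.

Things in the scene. Friction and masses are not known exactly. Their poses are not given: they have to be found in the camera images.
- leg: the loose leg: straight round tube, 22 mm in diameter, 118 mm long, about 0.14 kg, bare metal with a flush 12 mm black rubber cap on top; stands upright on its plain, chamfered end on the worktop. Origin: centre of the plain end's face (bottom); z runs along the tube to the cap. May be gripped at any height and turned freely about its axis
- leg_mark (a point): length mark of the loose leg: a thin dark ring round the tube, on its axis, 68 mm above the plain end and 50 mm below the capped end
- leg_end (a point): centre of the loose leg's plain lower end (same point as the leg's origin)
- drying_shelf: slatted wooden shelf, 200 x 300 x 22 mm, lying upside down and immovable, four leg clamps pointing up at x = +-70, y = +-120 mm. Origin: underside of its centre, on the worktop; x along its short side, y along its long side, z up. Three clamps hold locked legs whose tops are 152 mm above the worktop, wings shut; the one at x = +70, y = -120 mm (far right seen from the robot) is empty
- socket_mouth (a point): the empty clamp's bore, at its axis and the level of the cam ring's top face, 102 mm above the worktop; axes as the shelf's. A black cam ring 41 mm wide, 14 mm high sits on a grey tube. The bore is 24 mm wide (ring 25 mm, with a lead-in 31 mm wide, 4 mm deep) and ends 80 mm below this point: a leg let go with the lever open drops 12 mm past its mark
- cam_lever (a joint): swing of the empty clamp's cam lever: 0 = fully open, 0.91 rad = fully shut at its stop, growing anticlockwise seen from above. The lever is the cam ring, pivoting 4 mm off the bore axis, with the wing on it. It stays where left; takes about 0.1 Nm, rising to 0.5 Nm near the end as the ring jams the leg, which then turns with the hand or in it; let go, it may spring back 0.05 rad
- wing_top (a point): middle of the top edge of the empty clamp's upright wing: a black plate 6 mm thick, from 16 to 61 mm off the bore axis, its top 26 mm above the ring. Open it points 128 degrees anticlockwise (from above) from the shelf's x axis, shut 180 (along -x). A hand holding the leg 25 mm above the ring reaches it with a finger; to come down beside it the finger should lie 60 degrees clockwise of it
- dropper_bottle: small amber dropper bottle, a bystander; origin: centre of its underside
- dosing_cup: round dosing cup, a bystander; origin: centre of its underside
- tape_roll: roll of black tape, a bystander; origin: centre of its underside
There are look-alikes about, which are no part of the job. Leave any yellow look-alike of the leg alone.

How it is judged:
By the outcome, as a careful person would: the job done as asked, in the order asked, and still so for the second after the job is handed in, while the arm keeps its last pose, push and grip.
It also fails if it takes over 58 s, if anything falls off the work surface, if the arm or the gripper's body presses on something with over 40 N, if the wrist force passes 120 N, or if a joint passes its speed limit or range.

## Working session

There is one attempt and no reset: what is moved stays moved. The work goes in short steps, Python scripts to look and compute and a shell command to move; the robot and the scene stay as the last step left them, time stands still between calls to the robot, and variables do not carry over. Pictures are saved under pics/ and viewed, at most 10 in all, crops included, and the job is handed in when it is done.

```bash
mkdir -p pics
cat > h.py <<'E'
import numpy as np, cv2
from workcell import *
def K(n):
    c=camera_info(n); return np.array(c["intrinsics"],float),np.array(c["dist"],float),cv2.Rodrigues(np.array(c["rvec"],float))[0],np.array(c["tvec"],float).ravel()
def ray(n,px):
    k,d,R,t=K(n); u=cv2.undistortPoints(np.array(px,float).reshape(-1,1,2),k,d).reshape(-1,2)
    return -R.T@t,np.c_[u,np.ones(len(u))]@R   # origin, dirs (depth-scaled)
def at_z(n,px,z):
    o,d=ray(n,px); return o+d*((z-o[2])/d[:,2])[:,None]
def at_depth(n,px,dep):
    o,d=ray(n,px); return o+d*np.asarray(dep).reshape(-1,1)
def cloud(n,dep):
    v,u=np.mgrid[0:400,0:640]; return at_depth(n,np.c_[u.ravel(),v.ravel()],dep.ravel()).reshape(400,640,3)
def proj(n,P):
    k,d,R,t=K(n); return cv2.projectPoints(np.array(P,float).reshape(-1,3),R,t,k,d)[0].reshape(-1,2)
E
python3 - <<'E'
from h import *
for n in("scene","top"):
    im,d=get_image(n); cv2.imwrite(f"pics/{n}0.png",im); np.save(f"{n}0.npy",d)
    k,_,R,t=K(n); print(n,(-R.T@t).round(3),k[0,0])
    for nm in("leg","socket_mouth","drying_shelf","wing_top","cam_lever","leg_mark","dropper_bottle","dosing_cup","tape_roll"):
        for b in boxes_of(n,nm)[:5]:
            c,r=b["pixel"]; z=d[int(r),int(c)]
            print(nm,round(b["score"],2),np.round(b["pixel"],1),at_depth(n,[[c,r]],z).round(3))
print(observe())
E
```

```text
scene [-0.269 -0.588  1.155] 487.94726561501193
leg 0.74 [367.9 299.9] [[ 0.333 -0.328  0.089]]
leg 0.66 [392.3 270.6] [[ 0.459 -0.33   0.067]]
leg 0.49 [371.  273.3] [[ 0.397 -0.298  0.102]]
socket_mouth 0.95 [277.2 207.9] [[0.496 0.095 0.005]]
drying_shelf 0.69 [276.9 208.8] [[0.491 0.092 0.008]]
wing_top 0.55 [319.  185.8] [[ 0.574 -0.01   0.104]]
cam_lever 0.56 [319.3 184.3] [[ 0.579 -0.007  0.103]]
leg_mark 0.81 [369.  300.5] [[ 0.336 -0.33   0.084]]
leg_mark 0.79 [393.6 270.1] [[ 0.459 -0.333  0.073]]
leg_mark 0.54 [350.3 286.1] [[ 0.346 -0.269  0.08 ]]
leg_mark 0.46 [370. 277.] [[ 0.398 -0.296  0.083]]
dropper_bottle 0.67 [454.4 275.9] [[ 0.549 -0.47   0.055]]
dosing_cup 0.92 [367.6 194.1] [[ 0.718 -0.103  0.   ]]
top [-0.452 -0.313  1.623] 512.2068828601472
leg 0.69 [372.6 259.8] [[ 0.351 -0.264  0.087]]
leg 0.47 [386.8 248.2] [[ 0.402 -0.302  0.095]]
leg 0.27 [316.9 186.3] [[-0.452 -0.313  1.623]]
leg 0.25 [308.1 219.9] [[0.489 0.002 0.015]]
socket_mouth 0.84 [310.5 218.2] [[ 0.505 -0.003  0.004]]
drying_shelf 0.78 [310.6 217.6] [[ 0.506 -0.003  0.006]]
drying_shelf 0.36 [31
[... 678 characters left out ...]

        6.76887854e+01, -1.02271212e+01]), 'qvel': array([-0.03139396,  0.04377686, -0.03730761,  0.07739857,  0.06102632,
        0.10029731]), 'effort': array([-1.58221606e-03, -4.40024579e+01, -1.76990819e+01,  6.33822195e-02,
        5.05167944e-02, -1.07176885e-05]), 'tcp_pos': array([ 0.44344367, -0.44040866,  0.23656181]), 'tcp_rot': array([[ 7.04726499e-01,  7.09479077e-01,  2.92991534e-05],
       [ 7.09479078e-01, -7.04726499e-01, -6.87841617e-06],
       [ 1.57677974e-05,  2.56345385e-05, -1.00000000e+00]]), 'force': array([-0.96748403, -0.5371213 ,  0.08475715]), 'ft_torque': array([ 0.00074191, -0.03624429,  0.01040273]), 'gripper_force': 0.0, 'finger_gap': 0.08726201965495203}
```

Run:
```python
import cv2
im=cv2.imread("pics/scene0.png")
cv2.imwrite("pics/c1.png",cv2.resize(im[130:340,200:480],None,fx=2.8,fy=2.8,interpolation=cv2.INTER_CUBIC))
```

```text
(no output)
```

View pics/scene0.png

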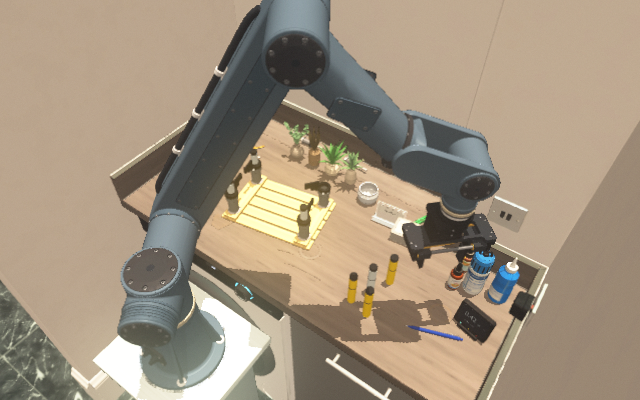

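View pics/c1.png

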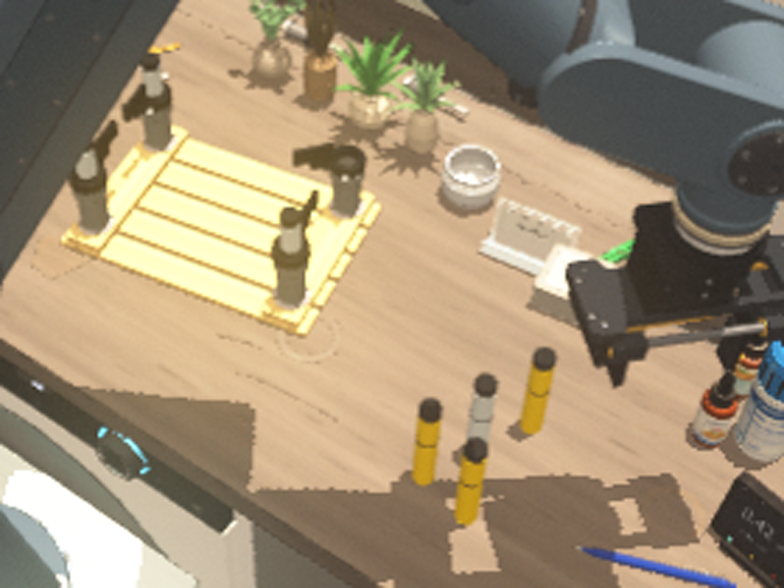

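The four tubes stand at these pixels (scene): yellow ones around (353,276), (369,291) and (394,258), and the bare-metal one with the black cap around (373,267). Only the bare-metal one fits the description, and the crop confirms it. The empty clamp, with no tube in its ring, is at about (323,186), with its open wing pointing left in the picture.

```bash
python3 - <<'E'
from h import *
from scipy.cluster.hierarchy import fcluster,linkage
for n in("scene","top"):
    d=np.load(n+"0.npy"); P=cloud(n,d); ok=d>0
    im=cv2.imread(f"pics/{n}0.png")
    def cl(lo,hi,xr,yr,name):
        m=ok&(P[...,2]>lo)&(P[...,2]<hi)&(P[...,0]>xr[0])&(P[...,0]<xr[1])&(P[...,1]>yr[0])&(P[...,1]<yr[1])
        Q=P[m];C=im[m]
        if len(Q)<4: print(n,name,"few");return
        l=fcluster(linkage(Q[:,:2]),0.012,"distance")
        for i in set(l):
            q=Q[l==i]
            if len(q)>5:
                px=np.argwhere(m)[l==i][:,::-1].mean(0)
                print(n,name,len(q),"mean",q.mean(0).round(4),"mid",((q.min(0)+q.max(0))/2).round(4)[:2],"ext",np.ptp(q,0).round(3)[:2],"bgr",C[l==i].mean(0).astype(int),"px",px.round(0))
    cl(.111,.13,(.28,.5),(-.4,-.22),"capTop")
    cl(.144,.16,(.35,.65),(-.03,.33),"shelfTop")
    cl(.095,.112,(.5,.65),(-.06,.09),"ring")
    cl(.118,.14,(.5,.65),(-.06,.15),"wing")
    m=ok&(P[...,2]>.015)&(P[...,2]<.03)&(P[...,0]>.3)&(P[...,0]<.7)&(P[...,1]>-.08)&(P[...,1]<.36)
    q=P[m][:,:2].astype(np.float32); print(n,"slab",len(q),cv2.minAreaRect(q))
E
python3 - <<'E'
import cv2
im=cv2.imread("pics/top0.png")
cv2.imwrite("pics/c2.png",cv2.resize(im[150:290,240:440],None,fx=4,fy=4,interpolation=cv2.INTER_CUBIC))
E
```

```text
scene capTop 57 mean [ 0.4644 -0.3251  0.1163] mid [ 0.4653 -0.3254] ext [0.022 0.022] bgr [66 82 97] px [394. 258.]
scene capTop 54 mean [ 0.4069 -0.2947  0.1162] mid [ 0.4082 -0.2948] ext [0.023 0.021] bgr [68 84 98] px [372. 267.]
scene capTop 56 mean [ 0.3542 -0.2684  0.1169] mid [ 0.3547 -0.2683] ext [0.021 0.02 ] bgr [61 78 93] px [353. 276.]
scene capTop 59 mean [ 0.3425 -0.3229  0.1169] mid [ 0.3423 -0.3232] ext [0.02 0.02] bgr [59 73 85] px [369. 290.]
scene shelfTop 27 mean [0.5383 0.2135 0.1501] mid [0.5396 0.2133] ext [0.022 0.019] bgr [56 75 87] px [253. 151.]
scene ring 116 mean [ 0.5722 -0.0137  0.1016] mid [ 0.5689 -0.0105] ext [0.069 0.058] bgr [ 57  88 105] px [320. 187.]
scene wing 48 mean [0.5505 0.004  0.1241] mid [0.5527 0.0024] ext [0.04 0.03] bgr [ 60  92 111] px [311. 184.]
scene slab 1028 ((0.5378750562667847, 0.09470072388648987), (0.29672113060951233, 0.28760457038879395), 10.700859069824219)
top capTop 26 mean [ 0.4677 -0.3247  0.1167] mid [ 0.4684 -0.3246] ext [0.022 0.018] bgr [44 56 64] px [398. 230.]
top capTop 31 mean [ 0.41   -0.2949  0.1173] mid [ 0.4107 -0.2948] ext [0.022 0.02 ] bgr [48 59 66] px [386. 242.]
top capTop 35 mean [ 0.3446 -0.3232  0.1175] mid [ 0.3461 -0.3234] ext [0.022 0.019] bgr [39 55 63] px [391. 261.]
top capTop 32 mean [ 0.3566 -0.2688  0.1184] mid [ 0.3569 -0.2688] ext [0.021 0.02 ] bgr [40 55 65] px [375. 254.]
top shelfTop 22 mean [0.5418 0.2164 0.1523] mid [0.5416 0.217 ] ext [0.023 0.02 ] bgr [52 63 69] px [253. 175.]
top ring 61 mean [ 0.5767 -0.0166  0.1028] mid [ 0.5707 -0.0111] ext [0.067 0.055] bgr [41 52 58] px [319. 188.]
top wing 25 mean [0.5563 0.0006 0.1255] mid [5.561e-01 3.000e-04] ext [0.037 0.024] bgr [34 39 43] px [313. 188.]
top slab 313 ((0.4817487895488739, 0.15390007197856903), (0.20451538264751434, 0.43786346912384033), 10.61370849609375)
```

View pics/c2.png

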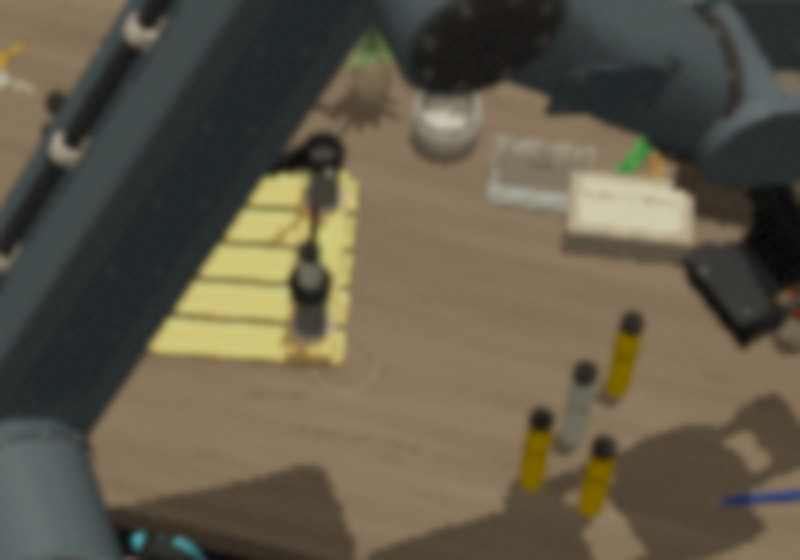

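```bash
python3 - <<'E'
from h import *
from scipy.optimize import least_squares
C={"top":{}, "scene":{}}
for n in C:
    d=np.load(n+"0.npy"); P=cloud(n,d)
    o=np.array([.58,-.02]); x=np.array([.985,.17]); y=np.array([-.17,.985])
    pts=[];loc=[]
    for l in((-140,0),(0,240),(-140,240)):
        g=o+(x*l[0]+y*l[1])/1000
        m=(d>0)&(P[...,2]>.143)&(P[...,2]<.162)&(np.hypot(P[...,0]-g[0],P[...,1]-g[1])<.03)
        if m.sum()>8:
            q=P[m]; q=(q.min(0)+q.max(0))/2; print(n,l,m.sum(),q.round(4),np.ptp(P[m],0).round(3)); pts.append(q[:2]);loc.append(l)
    # ring top disc: points z>.097,<.107 away from wing
    m=(d>0)&(P[...,2]>.096)&(P[...,2]<.108)&(np.hypot(P[...,0]-.58,P[...,1]+.02)<.03)
    q=P[m]; print(n,"ring",m.sum(),q.min(0).round(4),q.max(0).round(4))
    r=least_squares(lambda p:(np.array([p[:2]+np.array([np.cos(p[2])*a-np.sin(p[2])*b,np.sin(p[2])*a+np.cos(p[2])*b])/1000 for a,b in loc])-pts).ravel(),[.58,-.02,.17])
    print(n,"socket from legs",r.x[:2].round(4),np.degrees(r.x[2]).round(2),(r.fun*1000).round(1))
    im=cv2.imread(f"pics/{n}0.png"); p=proj(n,[[.579,-.02,.102]])[0].astype(int)
    c=im[p[1]-22:p[1]+23,p[0]-30:p[0]+25]; cv2.imwrite(f"pics/r_{n}.png",cv2.resize(c,(55*7,45*7),interpolation=cv2.INTER_CUBIC)); print(p)
E
python3 -c "
import cv2,numpy as np
cv2.imwrite('pics/r.png',np.hstack([cv2.convertScaleAbs(cv2.imread('pics/r_%s.png'%n),alpha=1.5) for n in('scene','top')]))"
```

```text
top (-140, 0) 34 [ 0.4478 -0.0441  0.1503] [0.022 0.022 0.014]
top (0, 240) 23 [0.5416 0.217  0.1535] [0.023 0.02  0.016]
top ring 45 [ 0.5593 -0.0385  0.0961] [6.043e-01 4.000e-04 1.072e-01]
top socket from legs [ 0.5854 -0.0188] 10.51 [-0.1 -0.2  0.1  0.2]
[319 188]
scene (-140, 0) 45 [ 0.4463 -0.045   0.1492] [0.024 0.02  0.01 ]
scene (0, 240) 31 [0.5396 0.2133 0.1483] [0.022 0.019 0.01 ]
scene ring 85 [ 0.5582 -0.0396  0.096 ] [6.036e-01 3.000e-04 1.078e-01]
scene socket from legs [ 0.5835 -0.0212] 10.41 [-0.5 -1.5  0.5  1.5]
[322 186]
```

View pics/r.png

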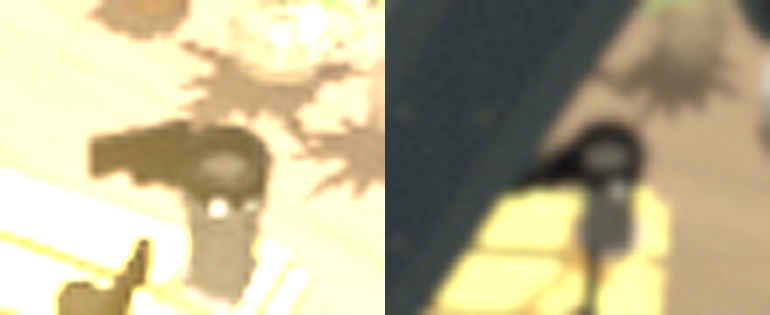

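Both cameras put the empty clamp near (0.583, -0.020), with the shelf's yaw about 10.4°. The leg is at (0.409, -0.295). I'll set the hand at the angle needed for insertion, with the fingers along 78°/258°, which also clears all the yellow tubes.

```bash
python3 - <<'E'
from h import *
print(at_z("scene",[[324.3,187.6]],.100).round(4),at_z("top",[[320.4,188.4]],.100).round(4), proj("scene",[[.583,-.02,.102]]),proj("top",[[.583,-.02,.102]]), finger_overhang)
E
python3 -m jog '0.8 7.9 -12.7 6.6 0 0 0.99;0.8 7.9 -12.7 6.6 0 0 0.99;0.8 7.9 -12.7 6.6 0 0 0.99;0.8 7.9 -12.7 6.6 0 0 0.99;0.8 7.9 -12.7 6.6 0 0 0.99;0.8 7.9 -12.7 6.6 0 0 0.99;0.8 7.9 -12.7 6.6 0 0 0.99;0.8 7.9 -12.7 6.6 0 0 0.99;0.8 7.9 -12.7 6.6 0 0 0.99;0.8 7.9 -12.7 6.6 0 0 0.99'
```

```text
[[ 0.5796 -0.0254  0.1   ]] [[ 0.58   -0.0217  0.1   ]] [[323.47929049 185.72917332]] [[320.1543251 187.3251254]] 0.014
t: 1.83
tcp_pos: [0.4091, -0.295, 0.1707]
tcp_rot: [[0.98, -0.197, 0.0], [-0.197, -0.98, -0.0], [0.0, 0.0, -1.0]]
force: [0.4, -0.3, 0.6]
finger_gap: 0.0695
gripper_force: 0.0
```

```bash
python3 -m jog '0.8 0 0 3 0 0 0;0.8 0 0 6 0 0 0;0.8 0 0 8.2 0 0 0;0.8 0 0 8.2 0 0 0;0.3 0 0 8.2 0 0 0;0 0 0 8.2 0 0 0;0 0 0 8.2 0 0 0;0 0 0 8.2 0 0 0;0 0 0 8.2 0 0 0;0 0 0 8.2 0 0 0' 35; python3 -m jog '0 0 0 0 0 0 0;0 0 0 0 0 0 0;0 0 0 0 0 0 0' 35
```

```text
t: 2.67
tcp_pos: [0.4094, -0.2952, 0.0894]
tcp_rot: [[0.98, -0.2, 0.001], [-0.2, -0.98, -0.001], [0.001, 0.001, -1.0]]
force: [0.1, 0.1, 0.1]
finger_gap: 0.0379
gripper_force: 0.0
t: 2.92
tcp_pos: [0.4091, -0.295, 0.0887]
tcp_rot: [[0.98, -0.2, 0.0], [-0.2, -0.98, -0.0], [0.0, 0.0, -1.0]]
force: [-0.7, -0.5, 2.1]
finger_gap: 0.0214
gripper_force: 35.0
```

```bash
python3 -m jog '0 0 0 -3 0 0 0;0 0 0 -7 0 0 0;0 0 0 -11 0 0 0;0 0 0 -15 0 0 0;0 1.0 -3 -16 0 0 0;0 2.2 -6 -16 0 0 0;0 3.6 -9.5 -16 0 0 0;0 4.8 -13 -16 0 0 0;0 6.2 -16.5 -16 0 0 0;0 7.6 -20 -16 0 0 0'; python3 -m jog '0 1.3 -3.5 0 0 0 0;0 2.6 -7 0 0 0 0;0 3.9 -10.3 0 0 0 0;0 3.9 -10.3 0 0 0 0;0 3.9 -10.3 0 0 0 0;0 3.9 -10.3 0 0 0 0'
python3 - <<'E'
from h import *
o=observe();print(o["joint_positions"].round(1),o["tcp_pos"])
c=[]
for n in("scene","top"):
    im,d=get_image(n); np.save(f"{n}1.npy",d); cv2.imwrite(f"pics/{n}1.png",im)
    p=proj(n,o["tcp_pos"]).astype(int)[0]; print(p)
    x0=max(0,p[0]-55);y0=max(0,p[1]-50); c.append(cv2.resize(im[y0:y0+105,x0:x0+97],(388,420),interpolation=cv2.INTER_CUBIC)); print(n,x0,y0)
cv2.imwrite("pics/h1.png",np.hstack(c))
E
```

```text
t: 3.75
tcp_pos: [0.5235, -0.1122, 0.2482]
tcp_rot: [[0.98, -0.2, -0.001], [-0.2, -0.98, 0.0], [-0.001, -0.0, -1.0]]
force: [-0.1, -1.0, -1.7]
finger_gap: 0.0212
gripper_force: 35.0
t: 4.25
tcp_pos: [0.5813, -0.0209, 0.2478]
tcp_rot: [[0.98, -0.199, -0.002], [-0.199, -0.98, -0.0], [-0.002, 0.001, -1.0]]
force: [0.1, 0.0, -1.6]
finger_gap: 0.0213
gripper_force: 35.0
[-13.   26.2  87.6  -0.   66.3  88.5] [ 0.58131945 -0.02086853  0.24778643]
[324 149]
scene 269 99
[319 163]
top 264 113
```

View pics/h1.png

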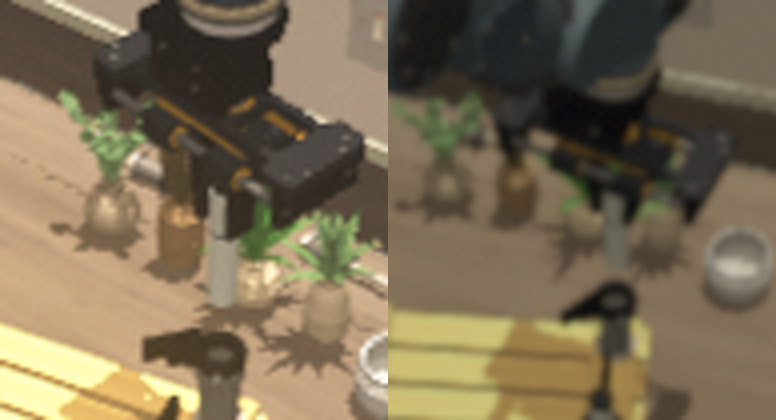

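```bash
cat > m.py <<'E'
from h import *
from scipy.optimize import least_squares
def circ(q,g,r=.011):
    f=least_squares(lambda p:np.hypot(q[:,0]-p[0],q[:,1]-p[1])-r,g,loss="soft_l1",f_scale=.001); return f.x
def shelf(n,d):
    P=cloud(n,d); o=np.array([.582,-.02]); a=np.radians(10.4); x=np.array([np.cos(a),np.sin(a)]); y=np.array([-x[1],x[0]])
    pts=[];loc=[]
    for l in((-140,0),(0,240),(-140,240)):
        g=o+(x*l[0]+y*l[1])/1000
        m=(d>0)&(P[...,2]>.145)&(P[...,2]<.16)&(np.hypot(P[...,0]-g[0],P[...,1]-g[1])<.018)
        if m.sum()<10: continue
        q=P[m]; c=np.array(cv2.minEnclosingCircle(q[:,:2].astype(np.float32))[0]); mid=(q.min(0)+q.max(0))/2
        print(n,l,m.sum(),"top",mid.round(4)[:2]); pts.append(mid[:2]);loc.append(l)
    r=least_squares(lambda p:(np.array([p[:2]+np.array([np.cos(p[2])*a-np.sin(p[2])*b,np.sin(p[2])*a+np.cos(p[2])*b])/1000 for a,b in loc])-pts).ravel(),[.58,-.02,.17])
    print(n,"socket",r.x[:2].round(4),np.degrees(r.x[2]).round(2),(r.fun*1000).round(1))
    return P
if __name__=="__main__":
    for n in("scene","top"):
        d=np.load(n+"1.npy"); P=shelf(n,d)
        m=(d>0)&(np.hypot(P[...,0]-.581,P[...,1]+.021)<.025)
        for lo,hi in((.165,.19),(.19,.215)):
            k=m&(P[...,2]>lo)&(P[...,2]<hi); print(n,"leg",lo,k.sum(),circ(P[k],[.585,-.02]).round(4))
        k=m&(P[...,2]>.097)&(P[...,2]<.108); q=P[k]; print("ring",k.sum(),((q.min(0)+q.max(0))/2).round(4),np.ptp(q,0).round(3))
        # same circle method on grey socket tube? and a locked leg
        g=np.array([.447,-.0445]); k=(d>0)&(np.hypot(P[...,0]-g[0],P[...,1]-g[1])<.02)&(P[...,2]>.108)&(P[...,2]<.145)
        print("near leg circ",k.sum(),circ(P[k],g).round(4))
E
python3 m.py
```

```text
scene (-140, 0) 46 top [ 0.4463 -0.0462]
scene (0, 240) 33 top [0.5395 0.2148]
scene (-140, 240) 37 top [0.4031 0.19  ]
scene socket [ 0.5839 -0.0208] 10.48 [-0.1 -0.1  0.7  0.4 -0.6 -0.3]
scene leg 0.165 46 [ 0.5807 -0.0208]
scene leg 0.19 44 [ 0.5808 -0.0213]
ring 67 [ 0.5802 -0.0192  0.1017] [0.041 0.039 0.009]
near leg circ 70 [ 0.4467 -0.0438]
top (-140, 0) 32 top [ 0.4479 -0.0451]
top (0, 240) 25 top [0.5411 0.2158]
top (-140, 240) 31 top [0.4045 0.1904]
top socket [ 0.5855 -0.0199] 10.53 [-0.  -0.3  0.6  0.3 -0.5  0. ]
top leg 0.165 26 [ 0.5837 -0.0236]
top leg 0.19 24 [ 0.5843 -0.0231]
ring 48 [ 0.5831 -0.0199  0.1023] [0.042 0.038 0.011]
near leg circ 42 [ 0.4501 -0.0442]
```

```bash
python3 -m jog '0 0.23 -0.23 2 0 0 0;0 0.23 -0.23 4 0 0 0;0 0.23 -0.23 5.2 0 0 0;0 0.23 -0.23 5.2 0 0 0;0 0.23 -0.23 5.2 0 0 0'
python3 - <<'E'
from h import *
o=observe();print(o["tcp_pos"],o["force"].round(2))
c=[]
for n in("scene","top"):
    im,d=get_image(n); np.save(f"{n}1.npy",d)
    p=proj(n,[.583,-.02,.11]).astype(int)[0]; x0,y0=p-[24,26]; print(n,x0,y0)
    c.append(cv2.resize(im[y0:y0+52,x0:x0+48],(384,416),interpolation=cv2.INTER_CUBIC))
cv2.imwrite("pics/h2.png",cv2.convertScaleAbs(np.hstack(c),alpha=1.3))
E
```

```text
t: 4.77
tcp_pos: [0.5841, -0.0203, 0.1961]
tcp_rot: [[0.979, -0.202, -0.002], [-0.202, -0.979, 0.0], [-0.002, 0.0, -1.0]]
force: [1.9, -0.0, -1.4]
finger_gap: 0.0213
gripper_force: 35.0
[ 0.5841448  -0.02030444  0.19609845] [ 1.86 -0.01 -1.42]
scene 299 157
top 296 160
```

View pics/h2.png

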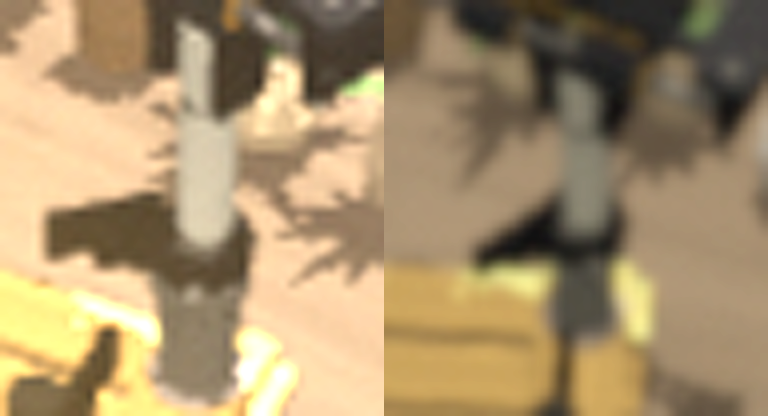

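The leg is centred over the ring in both views, with its end about 5 mm above it (scene crop around (205,245)). Next I'll lower it slowly into the lead-in and watch the force.

```bash
python3 -m jog '0 0 0 0.3 0 0 0;0 0 0 0.5 0 0 0;0 0 0 0.7 0 0 0;0 0 0 0.8 0 0 0;0 0 0 0.9 0 0 0;0 0 0 0.9 0 0 0'
```

```text
t: 5.37
tcp_pos: [0.5848, -0.019, 0.1874]
tcp_rot: [[0.98, -0.2, -0.0], [-0.2, -0.98, 0.0], [-0.0, -0.0, -1.0]]
force: [1.0, 0.7, -1.4]
finger_gap: 0.0214
gripper_force: 35.0
```

```bash
python3 -m jog '0 0 0 0.1 0 0 0;0 0 0 0.2 0 0 0;0 0 0 0.3 0 0 0;0 0 0 0.4 0 0 0;0 0 0 0.4 0 0 0;0 0 0 0.4 0 0 0'; python3 -c "
from workcell import observe
o=observe();print(o['force'],o['ft_torque'])"
```

```text
t: 5.87
tcp_pos: [0.5849, -0.0191, 0.1834]
tcp_rot: [[0.98, -0.2, -0.0], [-0.2, -0.98, 0.0], [-0.0, 0.0, -1.0]]
force: [-0.1, -0.7, -1.1]
finger_gap: 0.0211
gripper_force: 35.0
[-0.11970702 -0.71999144 -1.11135361] [ 0.04749638  0.04747314 -0.02955023]
```

```bash
python3 -m jog '0 0 0 0.2 0 0 0;0 0 0 0.4 0 0 0;0 0 0 0.6 0 0 0;0 0 0 0.8 0 0 0;0 0 0 1.0 0 0 0;0 0 0 1.0 0 0 0'
```

```text
t: 6.37
tcp_pos: [0.5846, -0.0191, 0.1729]
tcp_rot: [[0.98, -0.2, -0.001], [-0.2, -0.98, 0.0], [-0.001, -0.0, -1.0]]
force: [-0.4, 0.6, -1.8]
finger_gap: 0.0217
gripper_force: 35.0
```

```bash
python3 -m jog '0 0 0 0.3 0 0 0;0 0 0 0.6 0 0 0;0 0 0 0.9 0 0 0;0 0 0 1.2 0 0 0;0 0 0 1.5 0 0 0;0 0 0 1.8 0 0 0;0 0 0 2.1 0 0 0;0 0 0 2.4 0 0 0;0 0 0 2.6 0 0 0;0 0 0 2.6 0 0 0'
python3 - <<'E'
from h import *
o=observe();print(o["tcp_pos"],o["force"].round(2),o["ft_torque"].round(3))
c=[]
for n in("scene","top"):
    im,d=get_image(n)
    p=proj(n,[.583,-.02,.115]).astype(int)[0]; x0,y0=p-[24,26]; print(n,x0,y0)
    c.append(cv2.resize(im[y0:y0+52,x0:x0+48],(384,416),interpolation=cv2.INTER_CUBIC))
cv2.imwrite("pics/h3.png",cv2.convertScaleAbs(np.hstack(c),alpha=1.5))
E
```

```text
t: 7.2
tcp_pos: [0.5846, -0.0191, 0.147]
tcp_rot: [[0.98, -0.2, -0.001], [-0.2, -0.98, 0.0], [-0.001, -0.0, -1.0]]
force: [-0.4, 0.2, -0.8]
finger_gap: 0.0214
gripper_force: 35.0
[ 0.58462905 -0.0190912   0.14697022] [-0.44  0.24 -0.81] [0.037 0.064 0.013]
scene 299 156
top 296 159
```

View pics/h3.png

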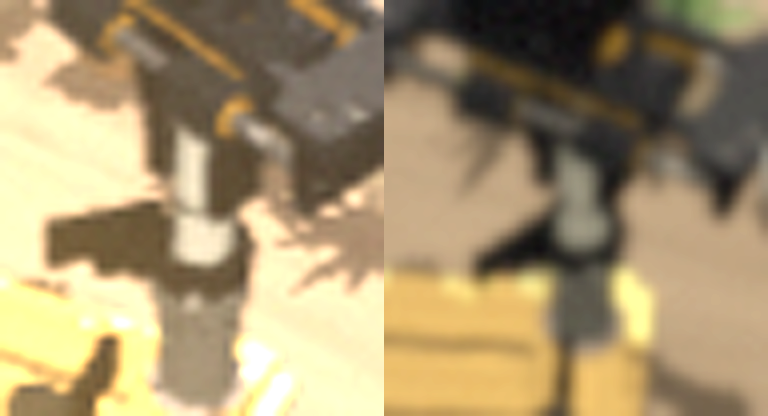

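The leg is in the bore with its mark still above the ring (scene crop around (205,213)). The wing lies clear to the left of the finger.

```bash
python3 -m jog '0 0 0 0.3 0 0 0;0 0 0 0.6 0 0 0;0 0 0 0.9 0 0 0;0 0 0 1.2 0 0 0;0 0 0 1.5 0 0 0;0 0 0 1.8 0 0 0;0 0 0 2.1 0 0 0;0 0 0 2.4 0 0 0;0 0 0 2.4 0 0 0;0 0 0 2.4 0 0 0'
python3 - <<'E'
from h import *
o=observe();print(o["tcp_pos"],o["force"].round(2),o["ft_torque"].round(3),o["joint_positions"].round(1))
c=[]
for n in("scene","top"):
    im,d=get_image(n)
    p=proj(n,[.583,-.02,.102]).astype(int)[0]; x0,y0=p-[16,17]; print(n,x0,y0)
    c.append(cv2.resize(im[y0:y0+35,x0:x0+32],(384,420),interpolation=cv2.INTER_CUBIC))
cv2.imwrite("pics/h4.png",cv2.convertScaleAbs(np.hstack(c),alpha=1.6))
E
```

```text
t: 8.13
tcp_pos: [0.5848, -0.0191, 0.1233]
tcp_rot: [[0.98, -0.2, -0.001], [-0.2, -0.98, 0.0], [-0.001, -0.0, -1.0]]
force: [-0.7, 0.0, -2.0]
finger_gap: 0.021
gripper_force: 35.0
[ 0.58481824 -0.01912761  0.123266  ] [-0.71  0.05 -1.99] [0.082 0.055 0.021] [-12.8  35.8  93.5  -0.   50.7  88.7]
scene 307 168
top 304 170
```

View pics/h4.png

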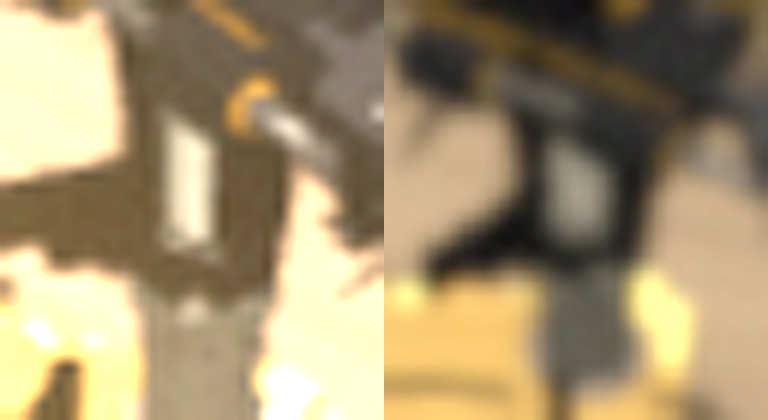

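The mark sits right at the ring's top (scene crop around (190,245)). By dead reckoning it is 0.6–1 mm high, so I'll lower it 0.8 mm and then start turning anticlockwise (negative about tool z).

```bash
python3 -m jog '0 0 0 0.08 0 0 0;0 0 0 0.08 0 0 0;0 0 0 0.08 0 0 -0.08;0 0 0 0.08 0 0 -0.16;0 0 0 0.08 0 0 -0.24;0 0 0 0.08 0 0 -0.32;0 0 0 0.08 0 0 -0.40;0 0 0 0.08 0 0 -0.48;0 0 0 0.08 0 0 -0.56;0 0 0 0.08 0 0 -0.64'; python3 -c "
from workcell import observe
o=observe();print(o['tcp_pos'],o['force'].round(1),o['ft_torque'].round(3),o['joint_positions'].round(1))"
```

```text
t: 9.07
tcp_pos: [0.5852, -0.0181, 0.1229]
tcp_rot: [[0.904, 0.427, 0.001], [0.427, -0.904, 0.002], [0.001, -0.001, -1.0]]
force: [-0.0, 3.9, -0.9]
finger_gap: 0.0213
gripper_force: 35.4
[ 0.58515852 -0.01807861  0.1229248 ] [-0.   3.9 -0.9] [ 0.443 -0.043 -0.046] [-12.8  35.8  93.5   0.1  50.6  51.8]
```

```bash
python3 -m jog '0 0 0 0 0 0 -0.06;0 0 0 0 0 0 -0.12;0 0 0 0 0 0 -0.18;0 0 0 0 0 0 -0.24;0 0 0 0 0 0 -0.30;0 0 0 0 0 0 -0.36;0 0 0 0 0 0 -0.36' 50; python3 -c "
from workcell import observe
o=observe();print(o['tcp_pos'],o['force'].round(1),o['ft_torque'].round(3),o['joint_positions'].round(1))"
```

```text
t: 9.65
tcp_pos: [0.5843, -0.0181, 0.1229]
tcp_rot: [[0.698, 0.717, -0.001], [0.717, -0.698, 0.002], [0.0, -0.002, -1.0]]
force: [-2.4, 3.8, 0.0]
finger_gap: 0.0211
gripper_force: 50.3
[ 0.58426213 -0.0180843   0.12289179] [-2.4  3.8  0. ] [ 0.224 -0.05  -0.285] [-12.8  35.8  93.6   0.1  50.7  31.4]
```

```bash
python3 -m jog '0 0 0 0 0 0 -0.04;0 0 0 0 0 0 -0.08;0 0 0 0 0 0 -0.12;0 0 0 0 0 0 -0.16;0 0 0 0 0 0 -0.16'; python3 -c "
from workcell import observe
o=observe();print(o['tcp_pos'],o['force'].round(1),o['ft_torque'].round(3),o['joint_positions'].round(1))"
```

```text
t: 10.07
tcp_pos: [0.584, -0.0181, 0.1229]
tcp_rot: [[0.576, 0.817, -0.001], [0.817, -0.576, 0.002], [0.001, -0.002, -1.0]]
force: [-3.5, 3.5, 1.1]
finger_gap: 0.0212
gripper_force: 50.8
[ 0.58400407 -0.01806012  0.12291737] [-3.5  3.5  1.1] [ 0.083 -0.159 -0.423] [-12.8  35.8  93.6   0.1  50.7  22.4]
```

Run:
```python
from h import *
c=[]
for n in("scene","top"):
    im,d=get_image(n); np.save(n+"2.npy",d)
    p=proj(n,[.573,-.02,.115]).astype(int)[0]; x0,y0=p-[24,26]; print(n,x0,y0)
    c.append(cv2.resize(im[y0:y0+52,x0:x0+48],(384,416),interpolation=cv2.INTER_CUBIC))
    P=cloud(n,d); m=(d>0)&(P[...,2]>.115)&(P[...,2]<.135)&(np.hypot(P[...,0]-.5845,P[...,1]+.0185)>.03)&(np.hypot(P[...,0]-.5845,P[...,1]+.0185)<.068)
    q=P[m]; a=np.degrees(np.arctan2(q[:,1]+.0185,q[:,0]-.5845))%360; k=(a>120)&(a<220)
    print(n,k.sum(),np.median(a[k]).round(1),np.percentile(a[k],[10,90]).round(1))
cv2.imwrite("pics/h5.png",cv2.convertScaleAbs(np.hstack(c),alpha=1.5))
```

```text
scene 297 158
scene 37 189.0 [184.2 191.9]
top 295 161
top 18 188.8 [184.8 191.8]
```

View pics/h5.png

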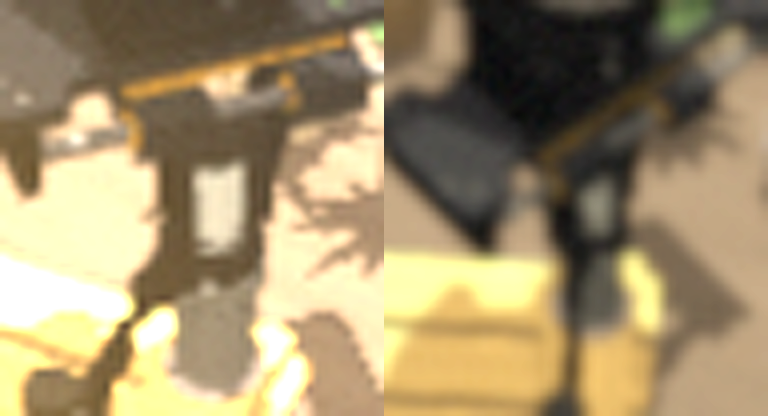

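The wing now points toward the robot at about 189°, and its stop is at about 190.5°. I'll push on gently until the torque shows the stop.

```bash
for i in 1; do python3 -m jog '0 0 0 0 0 0 -0.03;0 0 0 0 0 0 -0.06;0 0 0 0 0 0 -0.06' | head -1; python3 -c "
from workcell import observe
o=observe();print(o['tcp_pos'],o['force'].round(1),o['ft_torque'].round(3),o['joint_positions'].round(2))"; done; python3 -m jog '0 0 0 0 0 0 -0.03;0 0 0 0 0 0 -0.06;0 0 0 0 0 0 -0.06' | head -1; python3 -c "
from workcell import observe
o=observe();print(o['tcp_pos'],o['force'].round(1),o['ft_torque'].round(3),o['joint_positions'].round(2))"
```

```text
t: 10.42
[ 0.58392044 -0.01798612  0.12297884] [-3.9  4.7  1.7] [ 0.135 -0.155 -0.672] [-12.77  35.78  93.63   0.13  50.7   18.96]
t: 10.67
[ 0.58394915 -0.01724065  0.12304978] [-3.4  7.3  2.7] [ 0.454 -0.172 -0.827] [-12.74  35.77  93.63   0.25  50.72  15.57]
```

Run:
```python
from h import *
c=[]
for n in("scene","top"):
    im,d=get_image(n); np.save(n+"3.npy",d)
    for t in"23":
        P=cloud(n,np.load(n+t+".npy")); r=np.hypot(P[...,0]-.5845,P[...,1]+.0185); m=(P[...,2]>.108)&(P[...,2]<.135)&(r>.03)&(r<.068)
        q=P[m]; a=np.degrees(np.arctan2(q[:,1]+.0185,q[:,0]-.5845))%360; k=(a>120)&(a<220)
        l=np.polyfit(q[k][:,0],q[k][:,1],1)
        print(n,t,k.sum(),np.mean(a[k]).round(2),"slope",np.degrees(np.arctan(l[0])).round(1))
    p=proj(n,[.563,-.02,.105]).astype(int)[0]; x0,y0=p-[20,22]; 
    c.append(cv2.resize(im[y0:y0+44,x0:x0+40],(384,422),interpolation=cv2.INTER_CUBIC))
cv2.imwrite("pics/h6.png",cv2.convertScaleAbs(np.hstack(c),alpha=1.5))
o=observe();print(o['tcp_rot'].round(3)[:,1],o['force'].round(1),o['ft_torque'].round(3))
```

```text
scene 2 46 188.79 slope 7.1
scene 3 45 191.66 slope 9.7
top 2 23 188.49 slope 9.7
top 3 22 191.56 slope 8.6
[ 0.879 -0.477 -0.003] [-3.5  6.1  1.7] [ 0.474 -0.175 -0.848]
```

View pics/h6.png

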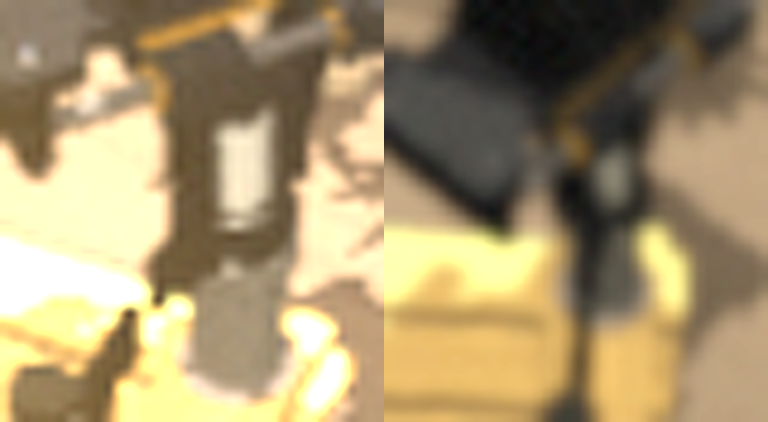

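The wing moved 3° while the hand turned 6.8° and the torque doubled, so it is probably on its stop. One small extra push will confirm this and hold it shut.

```bash
python3 -m jog '0 0 0 0 0 0 -0.03;0 0 0 0 0 0 -0.05;0 0 0 0 0 0 -0.05;0 0 0 0 0 0 -0.05'
python3 - <<'E'
from h import *
for n in("scene","top"):
    im,d=get_image(n); np.save(n+"4.npy",d)
    P=cloud(n,d); r=np.hypot(P[...,0]-.5845,P[...,1]+.0185); m=(P[...,2]>.108)&(P[...,2]<.135)&(r>.03)&(r<.068)
    q=P[m]; a=np.degrees(np.arctan2(q[:,1]+.0185,q[:,0]-.5845))%360; k=(a>120)&(a<220)
    print(n,k.sum(),np.mean(a[k]).round(2))
o=observe();print(o['tcp_pos'].round(4),o['tcp_rot'].round(3)[:,1],o['force'].round(1),o['ft_torque'].round(3),o['joint_positions'].round(2))
E
```

```text
t: 11.1
tcp_pos: [0.584, -0.0166, 0.123]
tcp_rot: [[0.434, 0.901, -0.001], [0.901, -0.434, 0.005], [0.004, -0.003, -1.0]]
force: [-3.1, 8.8, 2.0]
finger_gap: 0.0213
gripper_force: 53.9
scene 43 191.42
top 22 191.51
[ 0.584  -0.0166  0.123 ] [ 0.901 -0.434 -0.003] [-3.3  8.8  2.5] [ 0.772 -0.277 -0.96 ] [-12.71  35.77  93.63   0.34  50.72  12.78]
```

The wing angle stayed at 191.5° while the torque rose to 0.96 Nm, so the lever is on its stop. The TCP height is 0.1230, against 0.1227 for the mark level, and the grip is holding. I'm handing in.

```bash
python3 -c "
from workcell import sign_off
print(sign_off())"
```

```text
the job is handed in; nothing more can be done
None
```

The job is handed in at about 11 s: by the measurements, the leg is gripped in the clamp with its mark within about 1 mm of the ring top and the lever on its stop; the bystanders were not touched.

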